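Stack the lifts of a model ship's hull on the building board

ROBOT

A 7-joint arm with a two-finger parallel gripper is mounted at the origin on the work surface. World frame = base frame: x ahead of the robot, y to its left, z up, the work surface at z = 0. Lengths are in m, angles in rad, forces in N, time in s.
With the tool pointing down it reaches from about 0.425 to 0.925 m from the base axis. Payload 6.8 kg.
Tool frame: the origin (TCP) lies at the very end of the fingers, on their centre line; the grasp point (between the pads) lies 19 mm behind it; z points along the fingers, y is the line along which they close (so a half turn about z gives the same grasp; the last joint's range is limited). The gripper opens to 85 mm and grips with 20 to 120 N. Pads are 22 mm wide; open, the fingers measure 114 mm over their backs; the gripper's body (76 mm by 85 mm) begins 54 mm behind the grasp point. The pads swing forward as they close: fully open they stand 13 mm farther back than shut.
Start: joints at [1.229, 0.477, 0.022, 1.555, -0.011, 1.109, -0.083], TCP at [0.156, -0.657, 0.207] pointing down, gripper open.
Joint ranges: [-2.96, 2.96], [-0.34, 2.1], [-1.41, 1.46], [0.24, 2.44], [-1.37, 4.51], [0.17, 1.92], [-2.96, 2.96]. Speed limits (rad/s): [2.39, 2.39, 3.14, 3.14, 3.14, 3.14, 3.14].

INTERFACE

Orientations are given as a unit quaternion [w, x, y, z].
In Python, from station import bot gives the robot as it stands. The module is installed in compiled form; this text tells all that it offers.
- The arm moves only by the shell command python3 -m jog 'ROWS' [OPENING] [FORCE]. ROWS is JSON, a list of rows, each a list of 4 numbers: the shift along the tool's x, y, z in cm, then the turn about the tool's z in rad. In form: [[x, y, z, spin], ...]. A call has 1 to 20 rows; each row is the pose to reach, as a shift and turn from the pose commanded when the call began, along the tool's axes at that moment; what a row does not reach only later rows make up. A row lasts 1/12 s, in which the tool goes at most 41.7 mm and 7.16 degrees, less where a joint would pass 70% of its speed; a pose out of reach is approached as far as the arm can. A call with a gripper value outside its range is refused whole. OPENING is the closure, from -1 (fully open) to 1 (shut), set as the call begins (- or left out, the last holds). The fingers move at their own pace and stop on an object; FORCE is the grip in N (left out, the last holds). Time passes only in rows, so rows that repeat a pose let the fingers close. It gives the time, the measured TCP pose, the force, the opening and the grip force at its end, in the units of the state.
- bot.get_obs(): the state, without advancing time (a new reading comes with each control period).
- bot.read_camera(name): name is "side" or "top" or "wrist"; returns a dict with "pixels" (384x512x3 uint8, red, green, blue), "depth" (384x512 float32, m along the optical axis (not along the pixel's ray), 0 where there is no reading), "fovy" (degrees; the focal length in pixels is half the picture's height over the tangent of half this angle, whatever the lens; pixels are square), "cx", "cy" (the principal point, pixels), "pose" (4x4, takes a point from camera to world coordinates). Camera axes: x right, y down, z forward; pixel columns grow to the right and rows downward; lengths in m; the calibration is good to about 2 mm. A picture is of the moment at which its call begins.
- bot.hand_in(): hands the job in; it is judged then, once.
The state is a dict: "t": time; "q": joint angles; "joint_vel": joint speeds; "joint_torque": joint torques, N m; "eef_pos": TCP position; "tool_rot": TCP orientation; "contact_force": force on the tool from outside, world axes, zero at the start; "torque": the same for the moment, N m; "gripper_width": opening from 0.0 (shut) to 1.0 (fully open); "grasp_force": force on a finger pad.
Only numpy, scipy, OpenCV 4.12 (cv2) and the standard library are available. Lean on these libraries where they do the work, as an engineer would, in place of code of your own. Each camera call takes 0.05 s, during which the arm holds its last target. There are 200 camera calls.

TASK

Dry-stack the four lifts of the model hull flat on the building board, one after another from the bottom up: walnut brown on the white outline, then yellow, then blue, then red on top. Centre each lift on the middle of the outline, square to the board, with every bow pointing towards the green block, and let the stack go. Leave the mug, the tin and the jar where they stand.

Things in the scene. Friction and masses are not known exactly. Their poses are not given: they have to be found in the camera images.
- lift_walnut: loose dark walnut-brown flat slab in the shape of a ship's deck (hull lift), 170 mm long, 62 wide, 20 thick, about 110 g, flat on the bench. Origin: middle of its underside, on the centre line. x along it to the pointed bow (the stern is broad and square), z up. Sides parallel, 62 mm apart, from 48 mm aft of the origin to 20 mm ahead of it: grip there, across y
- lift_yellow: loose yellow flat slab in the shape of a ship's deck (hull lift), 150 mm long, 52 wide, 20 thick, about 85 g, flat on the bench. Origin: middle of its underside, on the centre line. x along it to the pointed bow (the stern is broad and square), z up. Sides parallel, 52 mm apart, from 42 mm aft of the origin to 18 mm ahead of it: grip there, across y
- lift_blue: loose blue flat slab in the shape of a ship's deck (hull lift), 126 mm long, 42 wide, 20 thick, about 60 g, flat on the bench. Origin: middle of its underside, on the centre line. x along it to the pointed bow (the stern is broad and square), z up. Sides parallel, 42 mm apart, from 35 mm aft of the origin to 15 mm ahead of it: grip there, across y
- lift_red: loose red flat slab in the shape of a ship's deck (hull lift), 104 mm long, 30 wide, 20 thick, about 35 g, flat on the bench. Origin: middle of its underside, on the centre line. x along it to the pointed bow (the stern is broad and square), z up. Sides parallel, 30 mm apart, from 29 mm aft of the origin to 12 mm ahead of it: grip there, across y
- board: fixed plywood building board, 250 x 90 x 12 mm, flat on the bench, with a centre line and a white ship-shaped outline edged in black (178 x 70 mm). Origin: centre of its underside, below the middle of the outline; x along the board to its bow end with the green block, z up. The lifts go on its top face (12 mm above the origin), their origins above this one
- stem_block: green block fixed on the board's centre line at its bow end, 14 x 30 x 18 mm, standing on the board's top face; it marks where the bows point. Origin: centre of its underside, 111 mm from the board's origin along the board's x
- mug: bystander: black mug, 82 mm across, 95 mm tall, with a handle; origin at the centre of its underside
- stain_tin: bystander: orange closed round tin with a steel lid, 60 mm across, 75 mm tall, standing; origin at the centre of its underside
- paint_jar: bystander: small closed purple jar with a white cap, 44 mm across, 50 mm tall, standing; origin at the centre of its underside
There are look-alikes about, which are no part of the job. Of the things that look like the lift_blue, take the one that is farthest to the robot's left at the start. There is more than one size of the lift_walnut; the one meant has the size given above.

How it is judged:
By the outcome, as a careful person would: the job done as asked, in the order asked, and still so for the second after the job is handed in, with the robot touching nothing.
It also fails if it takes over 112 s, if anything falls off the work surface, if the arm or the gripper's body presses on something with over 40 N, if the wrist force passes 120 N, or if a joint passes its speed limit or range.

## Working session

There is one attempt and no reset: what is moved stays moved. The work goes in short steps, Python scripts to look and compute and a shell command to move; the robot and the scene stay as the last step left them, time stands still between calls to the robot, and variables do not carry over. Pictures are saved under pics/ and viewed, at most 14 in all, crops included, and the job is handed in when it is done.

```bash
mkdir -p pics
cat > h.py <<'E'
import numpy as np, cv2
from station import bot
def shot(n):
    c=bot.read_camera(n); c['f']=192/np.tan(np.radians(c['fovy'])/2); return c
def ray(c,uv,z):
    uv=np.atleast_2d(uv).astype(float)
    d=np.c_[(uv[:,0]-c['cx'])/c['f'],(uv[:,1]-c['cy'])/c['f'],np.ones(len(uv))]@c['pose'][:3,:3].T
    o=c['pose'][:3,3]; return o+d*((z-o[2])/d[:,2])[:,None]
def cloud(c):
    v,u=np.mgrid[:384,:512]; D=c['depth']
    p=np.stack([(u-c['cx'])/c['f']*D,(v-c['cy'])/c['f']*D,D],-1)
    return p@c['pose'][:3,:3].T+c['pose'][:3,3]
def save(c,n): cv2.imwrite('pics/'+n+'.png',cv2.cvtColor(c['pixels'],cv2.COLOR_RGB2BGR))
E
python3 - <<'E'
from h import *
ims=[]
for n in('top','side','wrist'):
    c=shot(n);np.save(n+'.npy',c,allow_pickle=True);save(c,n);print(n,c['fovy'],c['cx'],c['cy'],c['pose'].round(3).tolist())
print(bot.get_obs())
E
```

```text
top 48.46268339975723 259.42869766149744 182.35750957867262 [[-0.01, -0.983, 0.184, 0.318], [-1.0, 0.008, -0.015, 0.086], [0.013, -0.184, -0.983, 1.195], [0.0, 0.0, 0.0, 1.0]]
side 54.21329986862459 255.85465802043822 195.2105897632459 [[0.934, -0.266, 0.237, 0.291], [-0.356, -0.699, 0.62, -0.581], [0.001, -0.664, -0.748, 0.814], [0.0, 0.0, 0.0, 1.0]]
wrist 66.42018086740377 257.723427016354 192.87842428854083 [[0.232, -0.933, -0.275, 0.225], [-0.973, -0.223, -0.064, -0.638], [-0.002, 0.282, -0.959, 0.373], [0.0, 0.0, 0.0, 1.0]]
{'t': 0.15, 'q': array([ 1.22887865,  0.47761929,  0.02232706,  1.55618029, -0.01151749,
        1.10927192, -0.08307207]), 'joint_vel': array([-0.00054745, -0.00181538,  0.00098394, -0.00273423, -0.00050688,
        0.0007177 ,  0.00019259]), 'joint_torque': array([ 2.28864701e-03, -5.96927941e+01,  1.61021411e+00, -2.81487519e+01,
        1.27183279e-02,  6.69071538e-03,  1.13484113e-06]), 'eef_pos': array([ 0.15629755, -0.65618019,  0.20616121]), 'tool_rot': array([-6.66230924e-04,  9.93170461e-01,  1.16670381e-01, -1.13039687e-04]), 'contact_force': array([-0.43615201, -0.02166594, -0.40232826]), 'torque': array([-0.01343213,  0.02553717, -0.00463705]), 'grasp_force': 0.0, 'gripper_width': 0.9992944987537707}
```

View pics/top.png

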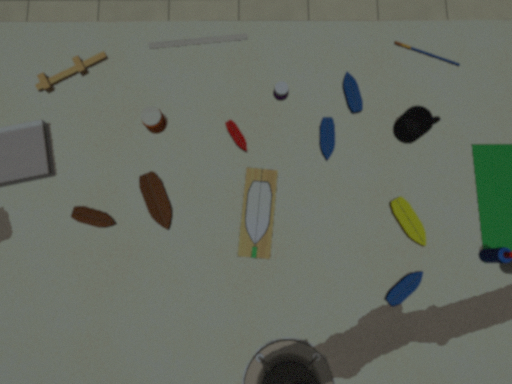

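View pics/side.png

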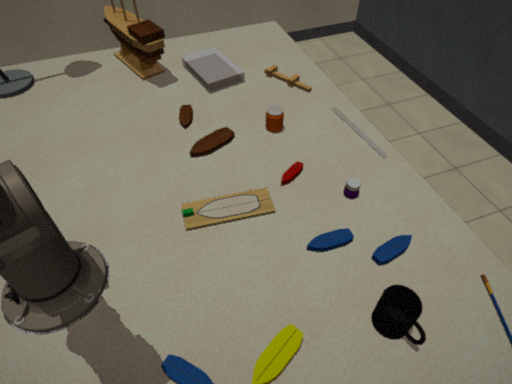

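The top view shows the robot at the bottom centre. The board is at about (258,212) with the green block at (254,252), so the bow end faces the robot.
- **Walnut:** (156,200) is large and (93,216) is small. The large one should be the 170 mm lift.
- **Blue:** (327,138), (352,92) and (404,288). The one farthest left is (327,138).
- **Others:** yellow is at (407,220) and red at (236,136). The tin is at (154,120), the jar at (281,92) and the mug at (413,125).

I'll measure these next and confirm the choices in an enlarged crop.

```bash
cat >> h.py <<'E'
R=dict(red=[((0,140,60),(6,255,255)),((172,140,60),(180,255,255))],yellow=[((24,140,80),(36,255,255))],
 blue=[((100,120,50),(125,255,255))],walnut=[((5,90,25),(16,255,130))],green=[((50,120,40),(80,255,255))])
def mask(c,k):
    h=cv2.cvtColor(cv2.GaussianBlur(c['pixels'],(3,3),0),cv2.COLOR_RGB2HSV)
    return sum(cv2.inRange(h,np.array(a),np.array(b)) for a,b in R[k])
def blobs(c,k,amin=60):
    cs,_=cv2.findContours(mask(c,k),cv2.RETR_EXTERNAL,cv2.CHAIN_APPROX_NONE)
    return [x[:,0] for x in cs if cv2.contourArea(x)>amin]
def fit(P):
    "outline in world xy -> centre, bow yaw, length, width"
    (cx,cy),(w,h),a=cv2.minAreaRect(P[:,:2].astype(np.float32)*1000)
    a=np.radians(a)+(np.pi/2 if h>w else 0); L,W=max(w,h),min(w,h)
    u=np.array([np.cos(a),np.sin(a)]);n=np.array([-u[1],u[0]])
    q=(P[:,:2]*1000-[cx,cy]); s,t=q@u,q@n
    e=lambda m:np.ptp(t[m])
    if e(s>.3*L)>e(s<-.3*L): a+=np.pi
    a=(a+np.pi)%(2*np.pi)-np.pi
    return np.array([cx,cy])/1000,a,L,W
E
python3 - <<'E'
from h import *
for n in('top','side'):
    c=np.load(n+'.npy',allow_pickle=True).item(); X=cloud(c)
    print(n,'bench z',np.median(X[150:380:10,200:230,2]))
    for k in R:
        for b in blobs(c,k):
            m=np.zeros((384,512),np.uint8);cv2.drawContours(m,[b],-1,255,-1)
            z=X[cv2.erode(m,np.ones((3,3)))>0][:,2]
            cen,a,L,W=fit(ray(c,b,.02)); print(k,b.mean(0).round(),'depth z %.4f'%np.median(z),cen.round(4),'yaw %.3f L %.0f W %.0f'%(a,L,W))
c=np.load('top.npy',allow_pickle=True).item();save(c,'x');im=cv2.imread('pics/x.png')
A=cv2.resize(im[150:250,60:190],None,fx=3,fy=4,interpolation=2);B=cv2.resize(im[60:320,300:440],(392,400))
A=cv2.resize(im[160:240,60:190],(390,240));A=cv2.copyMakeBorder(A,0,160,0,0,0)
cv2.imwrite('pics/crop.png',np.hstack([A,B]))
E
```

```text
top bench z 0.000959512187090783
red [236. 135.] depth z 0.0210 [0.6757 0.1331] yaw -2.575 L 95 W 26
yellow [409. 221.] depth z 0.0204 [ 0.4246 -0.3445] yaw -2.636 L 143 W 51
blue [404. 288.] depth z 0.0207 [ 0.2486 -0.3192] yaw -0.885 L 119 W 40
blue [504. 255.] depth z 0.1001 [ 0.3308 -0.5974] yaw 3.132 L 38 W 38
blue [327. 136.] depth z 0.0205 [ 0.6677 -0.1261] yaw 3.105 L 116 W 35
blue [352.  94.] depth z 0.0207 [ 0.8041 -0.2036] yaw 0.232 L 116 W 39
walnut [ 92. 217.] depth z 0.0153 [0.445  0.5266] yaw -1.843 L 116 W 40
walnut [156. 199.] depth z 0.0209 [0.4899 0.3546] yaw -2.754 L 161 W 58
walnut [157. 125.] depth z 0.0476 [0.7056 0.3584] yaw -0.953 L 54 W 34
green [495. 195.] depth z 0.0013 [ 0.4963 -0.5923] yaw 3.095 L 296 W 111
side bench z -0.0009733886776424616
red [291. 173.] depth z 0.0188 [0.6737 0.1242] yaw -2.583 L 107 W 34
yellow [276. 356.] depth z 0.0187 [ 0.4259 -0.3479] yaw -2.634 L 146 W 54
blue [186. 372.] depth z 0.0187 [ 0.2425 -0.3175] yaw -0.874 L 106 W 41
blue [392. 248.] depth z 0.0187 [ 0.8044 -0.2095] yaw 0.215 L 124 W 42
blue [330. 239.] depth z 0.0188 [ 0.6648 -0.1308] yaw 3.093 L 123 W 42
walnut [211. 142.] depth z 0.0182 [0.49   0.3453] yaw -2.754 L 173 W 75
walnut [274. 121.] depth z 0.0412 [0.7213 0.3695] yaw -1.983 L 110 W 60
walnut [185. 115.] depth z 0.0131 [0.445  0.5126] yaw -1.885 L 127 W 45
walnut [141.  47.] depth z 0.1768 [0.4058 1.0865] yaw -1.485 L 556 W 216
```

View pics/crop.png

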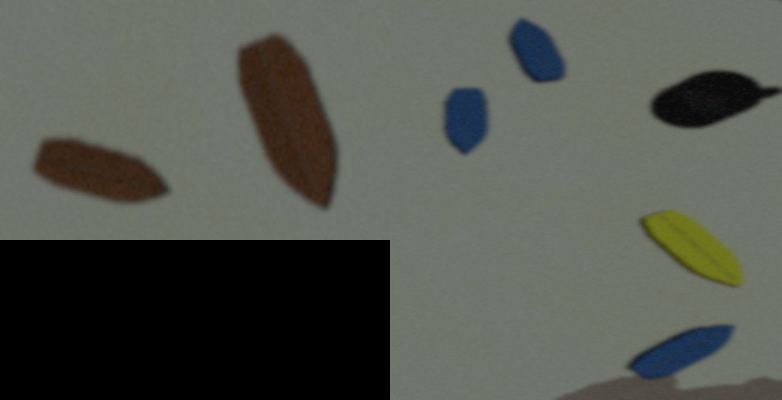

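The crop confirms both choices. The large walnut measures about 165 × 60 mm and the small one about 120 × 40, so I take (156,200). The leftmost blue is (327,138) at y≈-0.13; the other two are at y≈-0.21 and -0.32. Moving to look at the board with the wrist camera.

```bash
cat >> h.py <<'E'
from scipy.spatial.transform import Rotation as Ro
def go(x,y,z,yaw):
    o=bot.get_obs(); r=Ro.from_quat(o['tool_rot'],scalar_first=True).as_matrix()
    s=r.T@(np.array([x,y,z])-o['eef_pos'])*100; ty=np.arctan2(r[1,0],r[0,0])
    d=(ty-yaw+np.pi/2)%np.pi-np.pi/2
    print('shift cm',s.round(2),'spin %.3f'%d,'t %.1f'%o['t'])
E
python3 - <<'E'
from h import *
c=np.load('top.npy',allow_pickle=True).item()
print(ray(c,[[258,212],[254,252],[244,171]],.012))
go(.42,-.5,.22,0);go(.5,-.30,.22,0);go(.5,.02,.22,0)
E
```

```text
[[0.45564624 0.07361513 0.012     ]
 [0.34579349 0.08561784 0.012     ]
 [0.57267764 0.112171   0.012     ]]
shift cm [29.27 -9.08 -1.37] spin 0.234 t 0.1
shift cm [ 41.69 -26.68  -1.35] spin 0.234 t 0.1
shift cm [ 49.1  -57.81  -1.31] spin 0.234 t 0.1
```

```bash
python3 -m jog '[[29.3,-9,-1.4,0],[29.3,-9,-1.4,0],[29.3,-9,-1.4,0],[29.3,-9,-1.4,0],[29.3,-9,-1.4,0],[29.3,-9,-1.4,0],[29.3,-9,-1.4,0],[29.3,-9,-1.4,0],[29.3,-9,-1.4,0],[41.7,-26.7,-1.4,0.23],[41.7,-26.7,-1.4,0.23],[41.7,-26.7,-1.4,0.23],[41.7,-26.7,-1.4,0.23],[41.7,-26.7,-1.4,0.23],[41.7,-26.7,-1.4,0.23],[47.3,-63.4,-1.4,0.23],[47.3,-63.4,-1.4,0.23],[47.3,-63.4,-1.4,0.23],[47.3,-63.4,-1.4,0.23],[47.3,-63.4,-1.4,0.23]]' -1
python3 - <<'E'
from h import *
go(.47,.07,.22,0)
E
```

```text
t: 1.82
eef_pos: [0.4821, -0.0922, 0.2208]
tool_rot: [0.0, 1.0, 0.001, -0.0]
contact_force: [0.7, 0.0, 0.2]
gripper_width: 1.001
grasp_force: 0.0
shift cm [ -1.18 -16.22   0.07] spin 0.002 t 1.8
```

```bash
python3 -m jog '[[-1,-16.3,0,0],[-1,-16.3,0,0],[-1,-16.3,0,0],[-1,-16.3,0,0],[-1,-16.3,0,0],[-1,-16.3,0,0],[-1,-16.3,0,0]]'
python3 - <<'E'
from h import *
c=shot('wrist');save(c,'w1');np.save('w1.npy',c,allow_pickle=True);X=cloud(c);print(bot.get_obs()['eef_pos'])
for b in blobs(c,'green'): print(b.mean(0),ray(c,b.mean(0),.03))
E
```

```text
t: 2.4
eef_pos: [0.4724, 0.0688, 0.2207]
tool_rot: [0.0, 1.0, 0.001, -0.0]
contact_force: [-0.1, 0.5, 0.6]
gripper_width: 0.996
grasp_force: 0.0
[0.47251508 0.06820622 0.22064703]
```

View pics/w1.png

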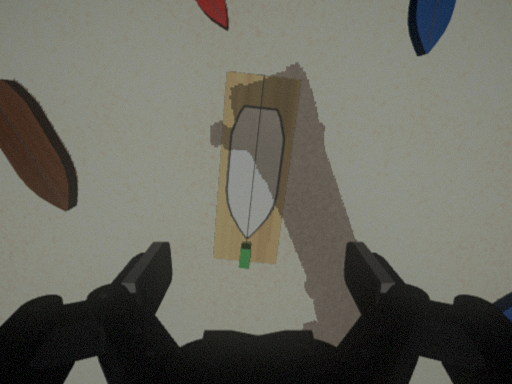

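The wrist view shows the board tilted slightly. The outline runs from its stern at (261,107) to its bow at (247,238), with the green block at (245,255). Walnut is at far left and the shadow crosses the board. Next I fit the outline and board and triangulate heights.

```bash
cat >> h.py <<'E'
def board(c,z,s0,box):
    h=cv2.cvtColor(cv2.GaussianBlur(c['pixels'],(3,3),0),cv2.COLOR_RGB2HSV)
    m=cv2.inRange(h,np.array((10,s0,20)),np.array((30,255,255)))
    x0,y0,x1,y1=box; w=np.zeros_like(m); w[y0:y1,x0:x1]=m[y0:y1,x0:x1]
    cs,hi=cv2.findContours(w,cv2.RETR_CCOMP,cv2.CHAIN_APPROX_NONE)
    o=max((x for x,q in zip(cs,hi[0]) if q[3]<0),key=cv2.contourArea)[:,0]
    i=max((x for x,q in zip(cs,hi[0]) if q[3]>=0),key=cv2.contourArea)[:,0]
    return o,i
def tri(c1,u1,c2,u2):
    "nearest point of two rays"
    o1,o2=c1['pose'][:3,3],c2['pose'][:3,3]; d1=ray(c1,u1,0)[0]-o1; d2=ray(c2,u2,0)[0]-o2
    s=np.linalg.lstsq(np.c_[d1,-d2],o2-o1,rcond=None)[0]
    p,q=o1+s[0]*d1,o2+s[1]*d2; return (p+q)/2,np.linalg.norm(p-q)
E
python3 - <<'E'
from h import *
c=np.load('w1.npy',allow_pickle=True).item();t=np.load('top.npy',allow_pickle=True).item();sd=np.load('side.npy',allow_pickle=True).item();X=cloud(c)
h=cv2.cvtColor(c['pixels'],cv2.COLOR_RGB2HSV); print('wood',h[250,225],h[90,240],h[85,280],'white',h[180,240],h[140,245],'bench',h[180,190],h[180,330],'line',h[200,253])
for s in (60,75,90):
  r=[]
  for n,k,bx in(('w',c,(190,50,320,280)),('t',t,(225,150,290,270)),('s',sd,(170,175,285,240))):
    try: o,i=board(k,.012,s,bx)
    except Exception as e: print(s,n,e);continue
    P=ray(k,o,.012);H=cv2.convexHull(P[:,:2].astype(np.float32))[:,0]
    print(s,n,'board',fit(P),'outline',fit(ray(k,i,.012)))
    M=cv2.moments(i);r.append((k,[M['m10']/M['m00'],M['m01']/M['m00']]))
  if len(r)==3: print('outline centroid tri wt',tri(*r[0],*r[1]),'st',tri(*r[2],*r[1]),'ws',tri(*r[0],*r[2]))
print('depth z',np.median(X[150:200,232:245,2]),'bench',np.median(X[150:200,170:200,2]))
E
```

```text
wood [ 22  92 139] [19 99 93] [ 20 100  82] white [ 45  10 149] [ 20  38 102] bench [ 38  22 141] [ 19  41 100] line [ 40  11 144]
60 w board (array([0.45550504, 0.07585086]), np.float64(3.036840407904834), 249.62484741210938, 90.38106536865234) outline (array([0.45471362, 0.07614894]), np.float64(3.0389493651720683), 180.28700256347656, 72.21611785888672)
60 t board (array([0.45599823, 0.07487842]), np.float64(-0.10083819783086945), 248.8826141357422, 89.00499725341797) outline (array([0.4576423 , 0.07468781]), np.float64(3.036016825337727), 182.1089324951172, 76.1641845703125)
60 s board (array([0.45604846, 0.06996252]), np.float64(-0.10496410014967417), 252.55052185058594, 101.98278045654297) outline (array([0.45816486, 0.07373324]), np.float64(3.0297108593505833), 175.08543395996094, 70.97039794921875)
outline centroid tri wt (array([ 0.46476084,  0.07448221, -0.00636161]), np.float64(0.001155007564631371)) st (array([0.46313084, 0.07403269, 0.00989432]), np.float64(0.0007821116047946527)) ws (array([0.46574031, 0.07571696, 0.00651852]), np.float64(0.0035612362631731085))
75 w bo
[... 331 characters left out ...]
250.01812744140625, 98.28753662109375) outline (array([0.45759778, 0.07338712]), np.float64(3.0420606031155533), 178.2522430419922, 73.64813232421875)
90 w board (array([0.51215253, 0.04684938]), np.float64(3.0472441798612833), 127.02021789550781, 41.2420768737793) outline (array([0.55609619, 0.09814433]), np.float64(2.812800383305264), 26.15294647216797, 15.592058181762695)
90 t max() iterable argument is empty
90 s board (array([0.45602258, 0.06984795]), np.float64(3.036008303222239), 248.21763610839844, 95.72759246826172) outline (array([0.45785062, 0.07426186]), np.float64(3.0300229818303404), 179.66116333007812, 76.04894256591797)
depth z 0.012982034925129615 bench 0.0003197482403715368
```

```bash
python3 -m jog '[[1.8,-28,0,-0.39],[1.8,-28,0,-0.39],[1.8,-28,0,-0.39],[1.8,-28,0,-0.39],[1.8,-28,0,-0.39],[1.8,-28,0,-0.39],[1.8,-28,0,-0.39],[1.8,-28,0,-0.39],[1.8,-28,0,-0.39]]'
cat >> h.py <<'E'
def look(k,near,zt,name):
    c=shot('wrist');save(c,name);X=cloud(c)
    for b in blobs(c,k,400):
        m=np.zeros((384,512),np.uint8);cv2.drawContours(m,[b],-1,255,-1)
        m&=mask(c,k); V=X[...,2]; z=np.median(V[cv2.erode(m,np.ones((9,9)))>0])
        top=((m>0)&(V>zt-.006)).astype(np.uint8)   # drop visible sides by depth
        cs,_=cv2.findContours(top,cv2.RETR_EXTERNAL,cv2.CHAIN_APPROX_NONE)
        P=ray(c,max(cs,key=cv2.contourArea)[:,0],zt)
        A=fit(ray(c,b,zt)); B=fit(P)
        print(b.mean(0).round(),'z %.4f'%z,'blob',A[0].round(4),'yaw %.3f L %.0f W %.0f'%A[1:],'| top',B[0].round(4),'yaw %.3f L %.0f W %.0f'%B[1:])
    return c
E
python3 - <<'E'
from h import *
c=look('walnut',0,.02,'w2');print(bot.get_obs()['eef_pos']);np.save('w2.npy',c,allow_pickle=True)
E
```

```text
t: 3.2
eef_pos: [0.4898, 0.3504, 0.2202]
tool_rot: [0.0, 0.981, 0.196, -0.001]
contact_force: [0.6, -1.4, -0.4]
gripper_width: 0.998
grasp_force: 0.0
[107. 137.] z 0.0149 blob [0.4474 0.5273] yaw -1.852 L 119 W 43 | top [0.4473 0.5274] yaw -1.858 L 119 W 43
[252. 151.] z 0.0204 blob [0.4893 0.3567] yaw -2.751 L 165 W 60 | top [0.4893 0.3567] yaw -2.751 L 165 W 60
[0.49033707 0.34853118 0.22014908]
```

View pics/w2.png

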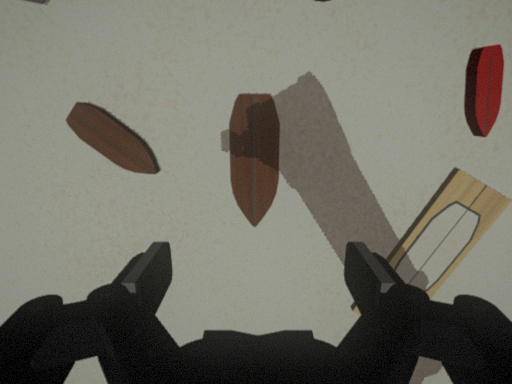

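The wrist view shows the walnut lift at (252,151) with its bow down at (255,225). The small decoy is at (107,137). I'll set a pre-opening, centre over the lift and measure where the fingertips really are.

```bash
python3 -m jog '[[0,0,0,0],[0,0,0,0],[0,0,0,0],[0,0,0,0]]' -0.7
cat >> h.py <<'E'
def tips():
    c=shot('wrist');X=cloud(c);o=bot.get_obs()
    for s in (slice(100,250),slice(270,420)):
        Z=X[200:330,s]; ok=(c['depth'][200:330,s]>.05)&(Z[...,2]>o['eef_pos'][2]-.03)&(Z[...,2]<o['eef_pos'][2]+.06)
        z=Z[ok]; r=Ro.from_quat(o['tool_rot'],scalar_first=True).as_matrix(); l=(z-o['eef_pos'])@r*1000
        e=l[:,2]>np.percentile(l[:,2],97)-4
        print('tip z in tool mm %.1f'%np.percentile(l[:,2],98),'x %.1f y %.1f..%.1f'%(np.median(l[e,0]),l[e,1].min(),l[e,1].max()),'n',len(l),'w %.3f'%o['gripper_width'])
    return c
E
python3 - <<'E'
from h import *
tips()
c=np.load('w2.npy',allow_pickle=True).item()
M=lambda b:(lambda m:[m['m10']/m['m00'],m['m01']/m['m00']])(cv2.moments(b))
b=min(blobs(c,'walnut',400),key=lambda b:abs(b.mean(0)[0]-252))
for n in('top','side'):
    t=np.load(n+'.npy',allow_pickle=True).item(); B=min(blobs(t,'walnut'),key=lambda q:np.hypot(*(fit(ray(t,q,.02))[0]-[.489,.352])))
    print(n,tri(c,M(b),t,M(B)))
go(.4893,.3567,.22,.3906);go(.4893,.3567,.06,.3906)
E
```

```text
t: 3.58
eef_pos: [0.4899, 0.3491, 0.2211]
tool_rot: [0.0, 0.981, 0.195, 0.0]
contact_force: [-0.5, 0.2, 0.6]
gripper_width: 0.847
grasp_force: 0.0
tip z in tool mm -34.8 x 3.1 y -48.3..-37.3 n 1274 w 0.853
tip z in tool mm -35.1 x 2.9 y 34.5..45.6 n 1283 w 0.853
top (array([0.49747342, 0.36002574, 0.00349591]), np.float64(0.001486466581978269))
side (array([0.49656726, 0.36020705, 0.00621061]), np.float64(0.0038015591742122904))
shift cm [ 0.24 -0.69  0.11] spin 0.002 t 3.6
shift cm [ 0.23 -0.69 16.11] spin 0.002 t 3.6
```

```bash
python3 -m jog '[[0,0,0,0],[0,0,0,0],[0,0,0,0],[0,0,0,0],[0,0,0,0],[0,0,0,0],[0,0,0,0]]' 1
python3 - <<'E'
from h import *
c=tips();save(c,'w3');X=cloud(c);o=bot.get_obs();r=Ro.from_quat(o['tool_rot'],scalar_first=True).as_matrix()
for v in range(200,300,8):
    l=(X[v,[225,240,250,262,275]]-o['eef_pos'])@r*1000; print(v,l[:,[0,2]].round().tolist())
E
```

```text
t: 4.22
eef_pos: [0.4893, 0.3504, 0.2209]
tool_rot: [0.0, 0.981, 0.196, -0.0]
contact_force: [0.1, -0.5, -0.6]
gripper_width: 0.0
grasp_force: 0.0
tip z in tool mm -30.9 x 7.2 y -14.4..-6.0 n 529 w -0.002
tip z in tool mm -32.5 x 6.9 y 4.3..11.7 n 409 w -0.002
200 [[-53.0, 221.0], [-47.0, 201.0], [-46.0, 200.0], [-47.0, 201.0], [-53.0, 221.0]]
208 [[-65.0, 222.0], [-58.0, 200.0], [-58.0, 201.0], [-58.0, 200.0], [-65.0, 220.0]]
216 [[-76.0, 219.0], [-77.0, 220.0], [-69.0, 200.0], [-69.0, 202.0], [-76.0, 220.0]]
224 [[-89.0, 220.0], [-89.0, 221.0], [-89.0, 222.0], [-89.0, 221.0], [-89.0, 221.0]]
232 [[-101.0, 221.0], [-101.0, 219.0], [11.0, -32.0], [11.0, -32.0], [-100.0, 219.0]]
240 [[-114.0, 221.0], [7.0, -33.0], [11.0, -40.0], [11.0, -41.0], [6.0, -31.0]]
248 [[-126.0, 220.0], [6.0, -40.0], [11.0, -49.0], [11.0, -49.0], [7.0, -41.0]]
256 [[-139.0, 220.0], [7.0, -49.0], [11.0, -56.0], [11.0, -56.0], [7.0, -49.0]]
264 [[-153.0, 220.0], [12.0, -64.0], [11.0, -63.0], [10.0, -62.0], [12.0, -64.0]]
272 [[13.0, -72.0], [13.0, -72.0], [12.0, -70.0], [7.0, -62.0], [13.0, -72.0]]
280 [[11.0, -75.0], [11.0, -75.0], [12.0, -75.0], [7.0, -68.0], [12.0, -77.0]]
288 [[12.0, -80.0], [11.0, -80.0], [9.0, -77.0], [5.0, -71.0], [12.0, -81.0]]
296 [[16.0, -91.0], [17.0, -92.0], [3.0, -73.0], [2.0, -71.0], [17.0, -92.0]]
```

View pics/w3.png

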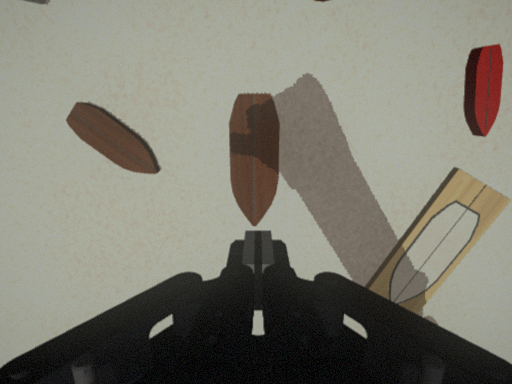

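The shut fingers' visible end, around row 230, reads about 30 mm behind the stated TCP. I'll go down part way and check this independently with the side camera before grasping.

```bash
python3 -m jog '[[0.2,-0.65,4,0],[0.2,-0.65,8,0],[0.2,-0.65,12,0],[0.2,-0.65,16,0],[0.2,-0.65,16,0],[0.2,-0.65,16,0]]' -0.7
python3 - <<'E'
from h import *
tips(); o=bot.get_obs();c=shot('side');X=cloud(c);r=Ro.from_quat(o['tool_rot'],scalar_first=True).as_matrix()
im=cv2.cvtColor(c['pixels'],cv2.COLOR_RGB2BGR); cv2.imwrite('pics/s2.png',cv2.resize(im[40:200,130:330],None,fx=3.7,fy=3.7))
l=(X-o['eef_pos'])@r*1000
ok=(np.abs(l[...,0])<25)&(np.abs(l[...,1])<70)&(l[...,2]<25)&(l[...,2]>-60)
v,u=np.nonzero(ok)
for i in np.argsort(-l[...,2][ok])[:200:12]: print(u[i],v[i],l[v[i],u[i]].round(),c['pixels'][v[i],u[i]])
print(o['eef_pos'])
E
```

```text
t: 4.77
eef_pos: [0.4875, 0.3562, 0.0596]
tool_rot: [0.001, 0.981, 0.196, -0.002]
contact_force: [-0.2, -0.1, 1.0]
gripper_width: 0.84
grasp_force: 0.0
tip z in tool mm -32.3 x 1.1 y -48.4..-36.5 n 1457 w 0.849
tip z in tool mm -32.6 x 1.7 y 34.4..46.0 n 1462 w 0.849
199 117 [ -6. -37. -31.] [107 102  89]
201 115 [  1. -35. -37.] [49 45 39]
199 115 [ -7. -34. -41.] [ 1  6 11]
219 125 [  4.  51. -44.] [61 56 49]
196 113 [-12. -41. -47.] [127 119 105]
212 124 [-13.  40. -51.] [119 117 102]
216 124 [ -7.  51. -54.] [ 5 10 11]
196 111 [-13. -39. -56.] [109 104  93]
199 109 [ -1. -38. -58.] [2 4 7]
[0.48906597 0.35775172 0.06197517]
```

View pics/s2.png

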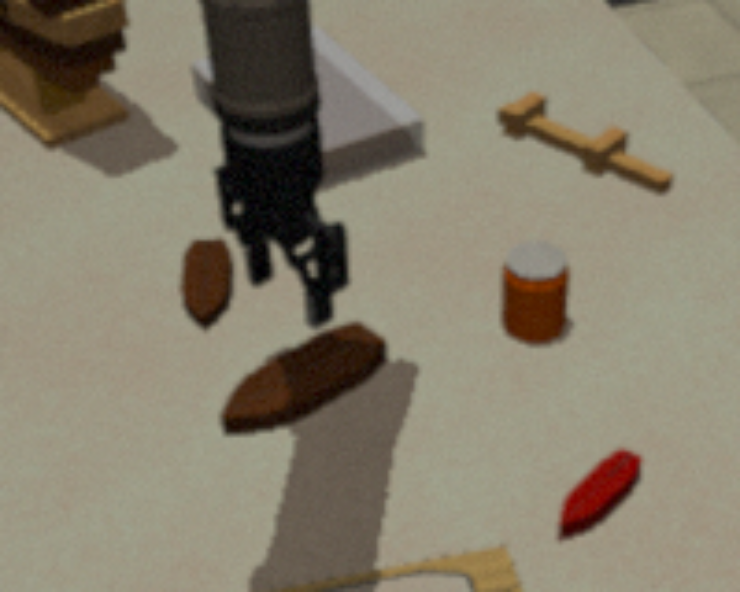

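Both cameras agree that the tips end about 32 mm above the reported TCP. I'll go down in guarded steps.

```bash
python3 -m jog '[[0,0,2.5,0],[0,0,5,0],[0,0,5,0],[0,0,5,0]]'
python3 - <<'E'
from h import *
tips(); c=look('walnut',0,.02,'w4');go(.4893,.3567,.01,.3906)
c=shot('side');im=cv2.cvtColor(c['pixels'],cv2.COLOR_RGB2BGR); cv2.imwrite('pics/s3.png',cv2.resize(im[60:180,150:290],None,fx=4.5,fy=4.5))
E
```

```text
t: 5.2
eef_pos: [0.4895, 0.3577, 0.0127]
tool_rot: [-0.0, 0.981, 0.196, 0.001]
contact_force: [-0.7, 0.1, 0.3]
gripper_width: 0.845
grasp_force: 0.0
tip z in tool mm 14.1 x -19.1 y -113.4..-15.8 n 15406 w 0.849
tip z in tool mm 14.0 x -18.0 y 16.7..113.6 n 15256 w 0.849
[ 21. 223.] z 0.0150 blob [0.4464 0.4873] yaw 0.154 L 44 W 33 | top [0.4464 0.4873] yaw 0.154 L 44 W 33
[260. 204.] z 0.0204 blob [0.4941 0.3591] yaw -2.750 L 157 W 61 | top [0.4941 0.3591] yaw -2.750 L 157 W 61
shift cm [-0.16  0.13  0.37] spin 0.003 t 5.3
```

View pics/s3.png

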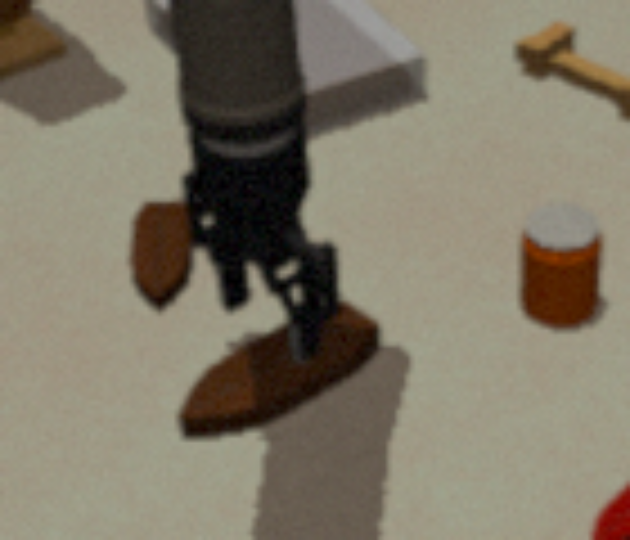

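```bash
python3 -m jog '[[-0.1,0,1.6,0],[-0.1,0,2.4,0],[-0.1,0,3,0],[-0.1,0,3,0],[-0.1,0,3,0]]'
python3 - <<'E'
from h import *
go(.4893,.3567,-.02,.3906)
c=shot('wrist');X=cloud(c);o=bot.get_obs();r=Ro.from_quat(o['tool_rot'],scalar_first=True).as_matrix()
l=(X-o['eef_pos'])@r*1000
for u in (140,150,160,350,360,370): print(u,[(v,*l[v,u].round()) for v in range(220,256,6)])
E
```

```text
t: 5.77
eef_pos: [0.4879, 0.3568, -0.0189]
tool_rot: [0.0, 0.981, 0.196, -0.0]
contact_force: [0.5, -0.0, 1.2]
gripper_width: 0.846
grasp_force: 0.0
shift cm [0.13 0.06 0.11] spin 0.003 t 5.8
140 [(220, np.float64(12.0), np.float64(-65.0), np.float64(-20.0)), (226, np.float64(9.0), np.float64(-66.0), np.float64(-19.0)), (232, np.float64(5.0), np.float64(-66.0), np.float64(-19.0)), (238, np.float64(1.0), np.float64(-67.0), np.float64(-18.0)), (244, np.float64(-2.0), np.float64(-67.0), np.float64(-19.0)), (250, np.float64(-6.0), np.float64(-68.0), np.float64(-18.0))]
150 [(220, np.float64(12.0), np.float64(-60.0), np.float64(-19.0)), (226, np.float64(9.0), np.float64(-60.0), np.float64(-20.0)), (232, np.float64(5.0), np.float64(-61.0), np.float64(-18.0)), (238, np.float64(2.0), np.float64(-61.0), np.float64(-20.0)), (244, np.float64(-2.0), np.float64(-61.0), np.float64(-19.0)), (250, np.float64(-5.0), np.float64(-61.0), np.float64(-20.0))]
160 [(220, np.float64(12.0), np.float64(-55.0), np.float64(-18.0)), (226, np.float64(9.0), np.float64(-55.0), np.float64(-19.0)), (232, np.float64(5
[... 652 characters left out ...]
 np.float64(-19.0)), (226, np.float64(9.0), np.float64(54.0), np.float64(-19.0)), (232, np.float64(5.0), np.float64(55.0), np.float64(-18.0)), (238, np.float64(2.0), np.float64(55.0), np.float64(-20.0)), (244, np.float64(-2.0), np.float64(55.0), np.float64(-19.0)), (250, np.float64(7.0), np.float64(46.0), np.float64(-43.0))]
370 [(220, np.float64(12.0), np.float64(59.0), np.float64(-19.0)), (226, np.float64(8.0), np.float64(60.0), np.float64(-18.0)), (232, np.float64(5.0), np.float64(60.0), np.float64(-19.0)), (238, np.float64(1.0), np.float64(61.0), np.float64(-19.0)), (244, np.float64(-2.0), np.float64(61.0), np.float64(-19.0)), (250, np.float64(-6.0), np.float64(61.0), np.float64(-19.0))]
```

No contact yet. The bench reads 19 mm behind the reported TCP, and the tips about 38 mm behind it, so they are still about 19 mm up. I'll lower another 14 mm and grip.

```bash
python3 -m jog '[[0.1,0,0.7,0],[0.1,0,1.1,0],[0.1,0,1.4,0],[0.1,0,1.4,0],[0.1,0,1.4,0]]' && python3 -m jog '[[0.1,0,0,0],[0.1,0,0,0],[0.1,0,0,0],[0.1,0,0,0],[0.1,0,0,0],[0.1,0,0,0]]' 1 40
python3 - <<'E'
from h import *
go(.4893,.3567,-.03,.3906)
c=shot('side');im=cv2.cvtColor(c['pixels'],cv2.COLOR_RGB2BGR); cv2.imwrite('pics/s4.png',cv2.resize(im[60:180,150:290],None,fx=4.5,fy=4.5))
E
```

```text
t: 6.23
eef_pos: [0.4889, 0.3571, -0.0327]
tool_rot: [0.0, 0.981, 0.196, 0.0]
contact_force: [-1.6, -1.9, 5.7]
gripper_width: 0.852
grasp_force: 2.9
t: 6.73
eef_pos: [0.4909, 0.3599, -0.0297]
tool_rot: [-0.001, 0.981, 0.196, 0.002]
contact_force: [-4.7, -3.0, 26.7]
gripper_width: 0.716
grasp_force: 55.4
shift cm [-0.27  0.23  0.03] spin 0.004 t 6.7
```

View pics/s4.png

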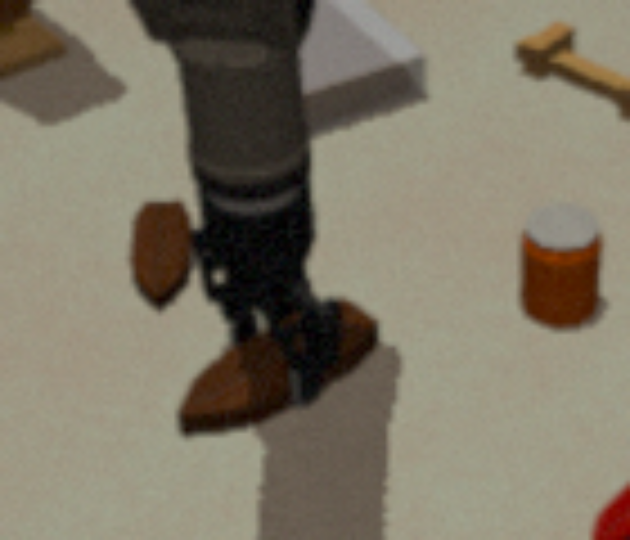

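Gripped at a width of 61 mm. The tips press the bench at TCP z≈-0.030, so I'll stay 3 to 4 mm higher from now on. Lifting.

```bash
python3 -m jog '[[0,0,-1,0],[0,0,-3,0],[0,0,-6,0],[0,0,-9,0],[0,0,-11,0],[0,0,-11,0],[0,0,-11,0],[0,0,-11,0]]'
python3 - <<'E'
from h import *
c=look('walnut',0,.11,'w5')
o=bot.get_obs();print(o['eef_pos'],o['gripper_width'],o['grasp_force'])
go(.4555,.0760,.075,-.1056)
E
```

```text
t: 7.45
eef_pos: [0.489, 0.3566, 0.0757]
tool_rot: [0.001, 0.981, 0.196, -0.001]
contact_force: [-0.0, -0.2, -2.0]
gripper_width: 0.715
grasp_force: 45.1Traceback (most recent call last):
  File "<stdin>", line 2, in <module>
  File "h.py", line 59, in look
    A=fit(ray(c,b,zt)); B=fit(P)
                          ~~~^^^
  File "h.py", line 29, in fit
    if e(s>.3*L)>e(s<-.3*L): a+=np.pi
                 ~^^^^^^^^^
  File "h.py", line 28, in <lambda>
    e=lambda m:np.ptp(t[m])
               ~~~~~~^^^^^^
    return _methods._ptp(a, axis=axis, out=out, **kwargs)
           ~~~~~~~~~~~~~^^^^^^^^^^^^^^^^^^^^^^^^^^^^^^^^^
    umr_maximum(a, axis, None, out, keepdims),
    ~~~~~~~~~~~^^^^^^^^^^^^^^^^^^^^^^^^^^^^^^
ValueError: zero-size array to reduction operation maximum which has no identity
```

View pics/w5.png

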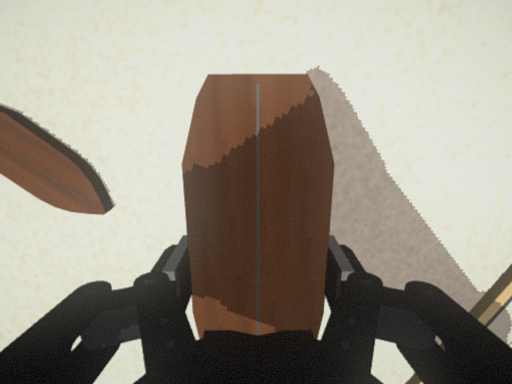

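The wrist view shows the lift held square, with its stern edge at row 74 and centre line at column 258. Next I'll measure the stern edge in the tool frame.

```bash
cat >> h.py <<'E'
def held(half,k,dz=None):
    "held lift: depth plane, stern edge & centre line in tool mm (stern toward tool +x)"
    c=shot('wrist');X=cloud(c);o=bot.get_obs();r=Ro.from_quat(o['tool_rot'],scalar_first=True).as_matrix()
    l=(X-o['eef_pos'])@r*1000; m=mask(c,k)>0; m=m&(np.abs(l[...,1])<40)&(l[...,2]<0)&(l[...,2]>-90)
    zt=np.median(l[...,2][m]); zw=o['eef_pos'][2]-zt/1000
    cs,_=cv2.findContours(m.astype(np.uint8),cv2.RETR_EXTERNAL,cv2.CHAIN_APPROX_NONE); b=max(cs,key=cv2.contourArea)[:,0]
    q=(ray(c,b,zw)-o['eef_pos'])@r*1000; xs=np.percentile(q[:,0],99)
    e=q[(np.abs(q[:,1])<half*.5)&(q[:,0]>xs-5)]; p=np.polyfit(e[:,1],e[:,0],1)
    print('top z tool %.1f world %.4f stern x %.1f slope %.4f'%(zt,zw,np.polyval(p,0),p[0]))
    for a,bb in((20,30),(15,40)):
        s=q[(q[:,0]>a)&(q[:,0]<bb)]; L,Rr=s[s[:,1]<0],s[s[:,1]>0]
        if len(L)>3 and len(Rr)>3: print(' sides y %.1f %.1f slopes %.3f %.3f'%(np.median(L[:,1]),np.median(Rr[:,1]),np.polyfit(L[:,0],L[:,1],1)[0],np.polyfit(Rr[:,0],Rr[:,1],1)[0]))
    save(c,'held_'+k)
E
python3 - <<'E'
from h import *
held(31,'walnut')
go(.4555,.0760,.075,-.1056)
E
```

```text
top z tool -50.1 world 0.1253 stern x 79.7 slope 0.2143
 sides y -0.6 28.8 slopes -0.016 -0.010
 sides y -0.6 28.9 slopes -0.013 -0.006
shift cm [-13.83  24.63   0.08] spin 0.499 t 7.5
```

```bash
python3 - <<'E'
from h import *
s=open('h.py').read().replace("m=mask(c,k)>0; m=m&(np.abs(l[...,1])<40)&(l[...,2]<0)&(l[...,2]>-90)","m=(mask(c,k)>0)&(np.abs(l[...,1])<40)&(l[...,2]<0)&(l[...,2]>-90)").replace("zw=o['eef_pos'][2]-zt/1000\n","zw=o['eef_pos'][2]-zt/1000; g=cv2.cvtColor(c['pixels'],cv2.COLOR_RGB2HSV); m=(np.abs(l[...,2]-zt)<8)&(np.abs(l[...,1])<42)&(l[...,0]>13)&(l[...,0]<110)\n")
open('h.py','w').write(s)
E
python3 - <<'E'
from h import *
held(31,'walnut')
E
```

```text
top z tool -49.9 world 0.1251 stern x 82.9 slope 0.0012
 sides y -32.4 29.2 slopes 0.007 -0.007
 sides y -32.4 29.2 slopes -0.001 -0.003
```

The camera shows the held lift's origin about 1.7 mm along -x and 1.6 mm along -y of the tool. The y part is camera bias, because the grip itself centres the lift. I'll place it relative to the board as seen by the same camera, at TCP (0.4568, 0.0743).

```bash
python3 -m jog '[[-2.8,5,0,0.12],[-5.5,10,0,0.25],[-8.3,14.8,0,0.37],[-11,19.6,0,0.49],[-13.7,24.8,0,0.499],[-13.7,24.8,0,0.499],[-13.7,24.8,0,0.499],[-13.7,24.8,0,0.499],[-13.7,24.8,0,0.499],[-13.7,24.8,0,0.499],[-13.7,24.8,0,0.499]]'
python3 - <<'E'
from h import *
go(.4568,.0743,.01,-.1056);go(.4568,.0743,-.016,-.1056)
E
```

```text
t: 8.52
eef_pos: [0.4584, 0.0776, 0.0767]
tool_rot: [-0.0, 0.999, -0.051, -0.0]
contact_force: [-0.4, 0.8, -1.2]
gripper_width: 0.718
grasp_force: 45.0
shift cm [-0.13  0.35  6.67] spin 0.003 t 8.5
shift cm [-0.13  0.35  9.27] spin 0.003 t 8.5
```

```bash
cat >> h.py <<'E'
def avg(n=6):
    P=[]
    for _ in range(n): bot.read_camera('wrist'); o=bot.get_obs(); P.append(np.r_[o['eef_pos'],o['tool_rot']*np.sign(o['tool_rot'][1])])
    P=np.array(P); return P.mean(0),P.std(0)
def go(*ts):
    m,s=avg(); r=Ro.from_quat(m[3:],scalar_first=True).as_matrix(); ty=np.arctan2(r[1,0],r[0,0])
    print('tcp',m[:3].round(4),'sd',s[:3].round(4),'yaw %.4f'%ty,'t',bot.get_obs()['t'])
    for x,y,z,yaw in ts:
        print('shift cm',(r.T@(np.array([x,y,z])-m[:3])*100).round(2),'spin %.3f'%((ty-yaw+np.pi/2)%np.pi-np.pi/2))
E
python3 - <<'E'
from h import *
go((.4568,.0743,.01,-.1056),(.4568,.0743,-.016,-.1056))
c=bot.read_camera('wrist');c2=bot.read_camera('wrist');print(c['pose'][:3,3],c2['pose'][:3,3])
E
```

```text
tcp [0.4583 0.0772 0.0768] sd [0.     0.0004 0.    ] yaw -0.1031 t 8.8167
shift cm [-0.12  0.31  6.68] spin 0.003
shift cm [-0.12  0.31  9.28] spin 0.003
[0.52863153 0.07063088 0.24428979] [0.528622   0.07041504 0.24431061]
```

```bash
python3 -m jog '[[-0.1,0.3,2,0],[-0.1,0.3,4,0],[-0.1,0.3,6,0],[-0.1,0.3,7.5,0],[-0.1,0.3,8.5,0],[-0.1,0.3,8.8,0],[-0.1,0.3,8.8,0],[-0.1,0.3,8.8,0]]'
python3 - <<'E'
from h import *
go((.4568,.0743,-.016,-.1056),(.4568,.0743,-.018,-.1056))
E
```

```text
t: 9.58
eef_pos: [0.4574, 0.0732, -0.0106]
tool_rot: [-0.0, 0.999, -0.053, 0.0]
contact_force: [-0.6, -0.1, -1.6]
gripper_width: 0.718
grasp_force: 45.0
tcp [ 0.4576  0.0731 -0.0104] sd [0.0001 0.0001 0.0001] yaw -0.1053 t 9.8833
shift cm [-0.1  -0.11  0.56] spin 0.000
shift cm [-0.1  -0.11  0.76] spin 0.000
```

```bash
python3 -m jog '[[-0.1,-0.1,0.3,0],[-0.1,-0.1,0.5,0],[-0.1,-0.1,0.65,0],[-0.1,-0.1,0.75,0],[-0.1,-0.1,0.75,0],[-0.1,-0.1,0.75,0]]'
python3 - <<'E'
from h import *
go((.4568,.0743,-.018,-.1056))
E
```

```text
t: 10.38
eef_pos: [0.456, 0.0742, -0.0177]
tool_rot: [0.0, 0.999, -0.053, 0.0]
contact_force: [-5.5, -0.5, 18.8]
gripper_width: 0.712
grasp_force: 55.5
tcp [ 0.456   0.0742 -0.0177] sd [0. 0. 0.] yaw -0.1051 t 10.6833
shift cm [ 0.08 -0.02  0.03] spin 0.001
```

```bash
python3 -m jog '[[0.08,0,-0.1,0],[0.08,0,-0.1,0]]' && python3 -m jog '[[0,0,0,0],[0,0,0,0],[0,0,0,0],[0,0,-0.2,0]]' -0.75 && python3 -m jog '[[0,0,-2,0],[0,0,-6,0],[0,0,-10,0],[0,0,-14,0],[0,0,-18,0],[0,0,-22,0],[0,0,-23.5,0],[0,0,-23.5,0],[0,0,-23.5,0]]'
python3 - <<'E'
from h import *
c=shot('wrist');save(c,'w6')
g=(c['pixels'][60:270,180:330]);cv2.imwrite('pics/w6c.png',cv2.resize(g[...,::-1],None,fx=2.8,fy=2.8))
np.save('w6.npy',c,allow_pickle=True)
for b in blobs(c,'walnut',400):print(b.mean(0).round(),fit(ray(c,b,.032)))
for s in(60,70,75):
    print(fit(ray(c,board(c,.012,s,(190,60,330,290))[0],.012)))
go((.45,-.33,.22,.5))
E
```

```text
t: 10.85
eef_pos: [0.4572, 0.0741, -0.0175]
tool_rot: [-0.0, 0.999, -0.053, 0.0]
contact_force: [0.0, 0.0, -0.6]
gripper_width: 0.717
grasp_force: 45.0
t: 11.18
eef_pos: [0.4566, 0.074, -0.0159]
tool_rot: [0.0, 0.999, -0.053, -0.0]
contact_force: [0.4, -0.1, 0.9]
gripper_width: 0.874
grasp_force: 0.0
t: 11.93
eef_pos: [0.4573, 0.074, 0.2202]
tool_rot: [-0.0, 0.999, -0.053, 0.001]
contact_force: [-0.8, -1.0, -0.7]
gripper_width: 0.872
grasp_force: 0.0
[258. 159.] (array([0.4542435 , 0.07517056]), np.float64(3.0558320754284622), 167.9444122314453, 61.57676696777344)
(array([0.45494791, 0.07572912]), np.float64(3.0366132402638506), 248.30882263183594, 90.59337615966797)
(array([0.45496609, 0.07587451]), np.float64(3.038702889613181), 248.48263549804688, 89.53935241699219)
(array([0.45574316, 0.07584357]), np.float64(3.0365016538141765), 246.7413330078125, 88.7649154663086)
tcp [0.456  0.0738 0.218 ] sd [0.0002 0.0001 0.0002] yaw -0.1051 t 12.2833
shift cm [ 3.64 40.22 -0.18] spin -0.605
```

View pics/w6c.png

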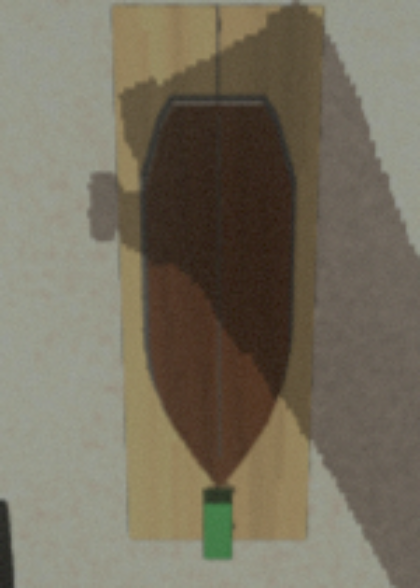

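The walnut sits inside the outline with even margins: the stern strip shows at row 100 and the bow is just short of the green block at (218,485). Its centre is within about 1 mm. Now yellow.

```bash
python3 -m jog '[[3.5,20,0,-0.2],[3.5,20,0,-0.2],[3.5,20,0,-0.2],[3.5,20,0,-0.2],[3.5,20,0,-0.3],[1.3,42,0,-0.6],[1.3,42,0,-0.6],[1.3,42,0,-0.6],[1.3,42,0,-0.6],[1.3,42,0,-0.6],[1.3,42,0,-0.6],[1.3,42,0,-0.6],[1.3,42,0,-0.6],[1.3,42,0,-0.6]]' -0.5
python3 - <<'E'
from h import *
c=look('yellow',0,.02,'w7');np.save('w7.npy',c,allow_pickle=True)
go((.4246,-.3445,.02,.506))
E
```

```text
t: 13.45
eef_pos: [0.4259, -0.3439, 0.2188]
tool_rot: [-0.001, 0.969, 0.245, -0.0]
contact_force: [0.9, 0.1, -0.1]
gripper_width: 0.748
grasp_force: 0.0
tcp [ 0.4263 -0.3437  0.2194] sd [0.0001 0.0004 0.0001] yaw 0.4971 t 13.8
shift cm [-0.19 -0.   19.94] spin -0.009
```

Run:
```python
from h import *
c=np.load('w7.npy',allow_pickle=True).item();h=cv2.cvtColor(c['pixels'],cv2.COLOR_RGB2HSV)
print([h[v,256].tolist() for v in range(80,240,15)])
R['yellow']=[((22,120,60),(40,255,255))]
for b in blobs(c,'yellow',200):print(b.mean(0).round(),fit(ray(c,b,.02)))
```

```text
[[30, 23, 145], [38, 20, 150], [23, 144, 126], [24, 152, 126], [23, 151, 128], [24, 153, 123], [23, 155, 127], [23, 150, 126], [32, 144, 152], [31, 136, 154], [32, 25, 154]]
[259. 160.] (array([ 0.42294717, -0.34518408]), np.float64(-2.6251845128032496), 147.06982421875, 50.58406066894531)
```

View pics/w7.png

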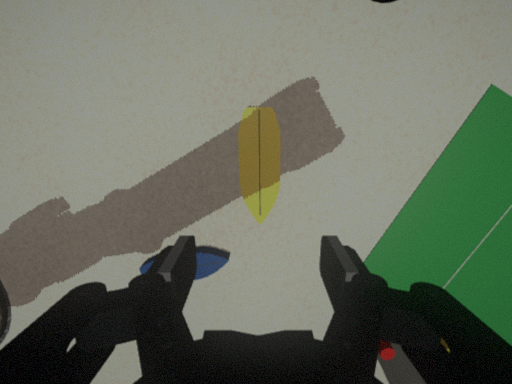

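Yellow lies at (259,160) with its bow at (260,222). The blue decoy at (190,262) is clear of the fingers. Going down to TCP z=-0.027.

```bash
sed -i "s/yellow=\[((24,140,80),(36/yellow=[((22,120,60),(40/" h.py
python3 - <<'E'
from h import *
go((.4237,-.3466,-.027,.5164))
E
```

```text
tcp [ 0.4258 -0.3448  0.2195] sd [0.0001 0.0002 0.    ] yaw 0.4952 t 14.1
shift cm [-0.28  0.06 24.65] spin -0.021
```

```bash
python3 -m jog '[[-0.28,0.06,4,-0.02],[-0.28,0.06,8,-0.02],[-0.28,0.06,12,-0.02],[-0.28,0.06,16,-0.02],[-0.28,0.06,19,-0.02],[-0.28,0.06,21.5,-0.02],[-0.28,0.06,23,-0.02],[-0.28,0.06,24,-0.02],[-0.28,0.06,24.5,-0.02],[-0.28,0.06,24.6,-0.02],[-0.28,0.06,24.6,-0.02]]' && python3 -m jog '[[0,0,0,0],[0,0,0,0],[0,0,0,0],[0,0,0,0],[0,0,0,0]]' 1 40
python3 - <<'E'
from h import *
go((.4237,-.3466,.075,.5164))
E
```

```text
t: 15.02
eef_pos: [0.4241, -0.3472, -0.026]
tool_rot: [0.0, 0.967, 0.254, 0.0]
contact_force: [-0.0, 0.7, -0.5]
gripper_width: 0.749
grasp_force: 0.0
t: 15.43
eef_pos: [0.4245, -0.3476, -0.0253]
tool_rot: [0.001, 0.967, 0.254, 0.001]
contact_force: [-0.3, -0.4, 7.4]
gripper_width: 0.595
grasp_force: 42.6
tcp [ 0.4245 -0.3476 -0.0253] sd [0. 0. 0.] yaw 0.5147 t 15.7333
shift cm [-1.000e-02 -1.000e-01 -1.003e+01] spin -0.002
```

```bash
python3 -m jog '[[0,0,-1,0],[0,0,-3,0],[0,0,-6,0],[0,0,-9,0],[0,0,-11,0],[0,0,-11,0],[0,0,-11,0],[0,0,-11,0]]'
python3 - <<'E'
from h import *
held(26,'yellow'); o=bot.get_obs();print(o['gripper_width'],o['grasp_force'])
go((.4552,.0760,.085,-.1056))
E
```

```text
t: 16.4
eef_pos: [0.4229, -0.3465, 0.0831]
tool_rot: [-0.0, 0.967, 0.255, -0.0]
contact_force: [-0.4, 0.5, -1.4]
gripper_width: 0.595
grasp_force: 42.0
top z tool -46.3 world 0.1288 stern x 75.0 slope 0.0004
 sides y -27.3 24.2 slopes 0.001 0.010
 sides y -27.3 24.2 slopes 0.004 0.000
0.6007559485358778 42.0223206281662
tcp [ 0.4228 -0.3464  0.0824] sd [0.0002 0.0001 0.0002] yaw 0.5149 t 16.75
shift cm [ 23.61 -35.17  -0.22] spin 0.620
```

```bash
python3 -m jog '[[3.5,-4,0,0.1],[7,-8,0,0.2],[11,-12,0,0.3],[14.7,-16.5,0,0.4],[14.7,-16.5,0,0.5],[14.7,-16.5,0,0.6],[17,-21,0,0.62],[19.5,-26,0,0.62],[21.5,-30.5,0,0.62],[23.5,-35.1,0,0.62],[23.5,-35.1,0,0.62],[23.5,-35.1,0,0.62],[23.5,-35.1,0,0.62],[23.5,-35.1,0,0.62],[23.5,-35.1,0,0.62]]'
python3 - <<'E'
from h import *
go((.4546,.0745,.012,-.1056))
E
```

```text
t: 18.0
eef_pos: [0.4553, 0.0728, 0.0832]
tool_rot: [0.0, 0.999, -0.054, -0.0]
contact_force: [0.7, -0.3, -1.1]
gripper_width: 0.603
grasp_force: 42.1
tcp [0.4554 0.073  0.0833] sd [0.     0.0003 0.0001] yaw -0.1076 t 18.3
shift cm [-0.09 -0.14  7.13] spin -0.002
```

```bash
python3 -m jog '[[-0.1,-0.14,2,0],[-0.1,-0.14,4,0],[-0.1,-0.14,6,0],[-0.1,-0.14,6.8,0],[-0.1,-0.14,7.1,0],[-0.1,-0.14,7.1,0],[-0.1,-0.14,7.1,0],[-0.1,-0.14,7.1,0]]'
python3 - <<'E'
from h import *
go((.4546,.0745,.006,-.1056))
E
```

```text
t: 18.97
eef_pos: [0.4552, 0.076, 0.0133]
tool_rot: [-0.0, 0.999, -0.053, 0.001]
contact_force: [0.7, -1.1, -0.3]
gripper_width: 0.595
grasp_force: 42.1
tcp [0.455  0.076  0.0131] sd [0.0002 0.     0.0002] yaw -0.1053 t 19.2667
shift cm [-0.02  0.15  0.71] spin 0.000
```

```bash
python3 -m jog '[[0,0.15,0.3,0],[0,0.15,0.5,0],[0,0.15,0.65,0],[0,0.15,0.65,0],[0,0.15,0.65,0]]'
python3 - <<'E'
from h import *
go((.4546,.0745,.006,-.1056))
E
```

```text
t: 19.68
eef_pos: [0.4542, 0.0741, 0.0066]
tool_rot: [0.0, 0.999, -0.053, -0.0]
contact_force: [-4.5, -1.0, 17.0]
gripper_width: 0.598
grasp_force: 44.1
tcp [0.4542 0.0741 0.0066] sd [0. 0. 0.] yaw -0.1055 t 19.9833
shift cm [ 0.04 -0.05  0.06] spin 0.000
```

```bash
python3 -m jog '[[0.04,-0.04,-0.06,0],[0.04,-0.04,-0.06,0]]' && python3 -m jog '[[0,0,0,0],[0,0,0,0],[0,0,0,0],[0,0,-0.2,0]]' -0.5 && python3 -m jog '[[0,0,-2,0],[0,0,-6,0],[0,0,-10,0],[0,0,-14,0],[0,0,-18,0],[0,0,-21,0],[0,0,-21,0],[0,0,-21,0]]'
python3 - <<'E'
from h import *
c=shot('wrist');save(c,'w8')
g=(c['pixels'][60:270,180:330]);cv2.imwrite('pics/w8c.png',cv2.resize(g[...,::-1],None,fx=2.8,fy=2.8))
for k,z in(('walnut',.032),('yellow',.052)):
  for b in blobs(c,k,400):
    if abs(b.mean(0)[0]-256)<60:print(k,b.mean(0).round(),fit(ray(c,b,z)))
print(fit(ray(c,board(c,.012,60,(190,60,330,290))[0],.012)))
go((.65,-.1275,.22,-.04))
E
```

```text
t: 20.15
eef_pos: [0.4548, 0.0746, 0.0067]
tool_rot: [0.0, 0.999, -0.053, 0.0]
contact_force: [-2.0, -0.8, 6.5]
gripper_width: 0.6
grasp_force: 43.1
t: 20.48
eef_pos: [0.4544, 0.0747, 0.0081]
tool_rot: [0.0, 0.999, -0.053, -0.0]
contact_force: [0.2, -0.1, 0.0]
gripper_width: 0.747
grasp_force: 0.0
t: 21.15
eef_pos: [0.4558, 0.075, 0.2203]
tool_rot: [-0.001, 0.999, -0.053, 0.002]
contact_force: [0.3, -0.5, -1.0]
gripper_width: 0.75
grasp_force: 0.0
yellow [258. 163.] (array([0.45310254, 0.07590807]), np.float64(3.0160565661256378), 150.15579223632812, 52.62454605102539)
(array([0.4551925 , 0.07553256]), np.float64(3.04271920285313), 248.29531860351562, 91.01518249511719)
tcp [0.4537 0.0745 0.2171] sd [0.0002 0.0001 0.0002] yaw -0.1051 t 21.5
shift cm [21.64 18.03 -0.32] spin -0.065
```

View pics/w8c.png

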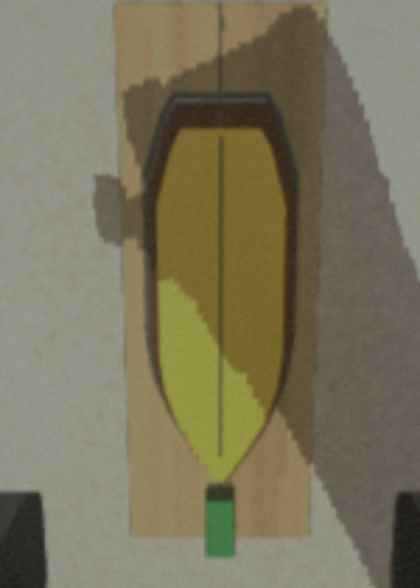

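Yellow sits evenly on the walnut: its stern is at row 128, its bow at row 482, and the centre line falls on the board's. Now blue.

```bash
python3 -m jog '[[22.6,18,0,-0.065],[22.6,18,0,-0.065],[22.6,18,0,-0.065],[22.6,18,0,-0.065],[22.6,18,0,-0.065],[22.6,18,0,-0.065],[22.6,18,0,-0.065],[22.6,18,0,-0.065],[22.6,18,0,-0.065],[22.6,18,0,-0.065]]' -0.25
python3 - <<'E'
from h import *
c=look('blue',0,.02,'w9')
go((.6677,-.1275,-.022,-.037))
E
```

```text
t: 22.33
eef_pos: [0.66, -0.1273, 0.2172]
tool_rot: [-0.0, 1.0, -0.02, -0.001]
contact_force: [-0.3, 0.0, -0.4]
gripper_width: 0.625
grasp_force: 0.0
[333.  41.] z 0.0204 blob [ 0.7952 -0.2171] yaw -2.927 L 93 W 19 | top [ 0.7952 -0.2171] yaw -2.927 L 93 W 19
[315.  43.] z 0.0203 blob [ 0.793  -0.1954] yaw -2.933 L 97 W 21 | top [ 0.793  -0.1954] yaw -2.933 L 97 W 21
tcp [ 0.6601 -0.1267  0.2187] sd [0.0002 0.0004 0.0003] yaw -0.0386 t 22.6833
shift cm [ 0.76  0.06 24.07] spin -0.002
```

```bash
sed -i "s/blue=\[((100,120,50),(125/blue=[((95,90,15),(130/" h.py
python3 - <<'E'
import re
s=open('h.py').read()
s=s.replace("    return sum(cv2.inRange","    m=sum(cv2.inRange").replace("for a,b in R[k])\n","for a,b in R[k])\n    return cv2.morphologyEx(m,cv2.MORPH_CLOSE,np.ones((5,5)))\n",1)
open('h.py','w').write(s)
E
python3 - <<'E'
from h import *
c=look('blue',0,.02,'w10')
h=cv2.cvtColor(c['pixels'],cv2.COLOR_RGB2HSV);print([h[v,250].tolist() for v in range(90,240,15)])
E
```

```text
[258. 154.] z 0.0204 blob [ 0.6658 -0.1258] yaw 3.103 L 121 W 39 | top [ 0.6658 -0.1258] yaw 3.103 L 121 W 39
[323.  42.] z 0.0203 blob [ 0.7955 -0.2055] yaw -2.930 L 99 W 42 | top [ 0.7955 -0.2056] yaw -2.930 L 99 W 42
[[21, 40, 120], [14, 42, 115], [113, 84, 76], [107, 115, 71], [111, 94, 73], [110, 111, 71], [106, 98, 70], [110, 99, 75], [15, 44, 115], [17, 44, 116]]
```

```bash
python3 -m jog '[[0.6,0.07,4,0],[0.6,0.07,8,0],[0.6,0.07,12,0],[0.6,0.07,16,0],[0.6,0.07,19,0],[0.6,0.07,21.5,0],[0.6,0.07,23,0],[0.6,0.07,23.7,0],[0.6,0.07,24,0],[0.6,0.07,24,0],[0.6,0.07,24,0]]' && python3 -m jog '[[0,0,0,0],[0,0,0,0],[0,0,0,0],[0,0,0,0],[0,0,0,0]]' 1 40 && python3 -m jog '[[0,0,-1,0],[0,0,-3,0],[0,0,-6,0],[0,0,-9,0],[0,0,-12,0],[0,0,-13,0],[0,0,-13,0],[0,0,-13,0]]'
python3 - <<'E'
from h import *
held(21,'blue')
go((.4552,.0760,.105,-.1056))
E
```

```text
t: 23.65
eef_pos: [0.6679, -0.1292, -0.0198]
tool_rot: [0.0, 1.0, -0.02, 0.001]
contact_force: [0.1, 0.4, -0.0]
gripper_width: 0.625
grasp_force: 0.0
t: 24.07
eef_pos: [0.6681, -0.1293, -0.0194]
tool_rot: [0.0, 1.0, -0.02, 0.002]
contact_force: [-1.1, 0.4, 6.5]
gripper_width: 0.483
grasp_force: 42.4
t: 24.73
eef_pos: [0.6664, -0.1289, 0.1088]
tool_rot: [0.0, 1.0, -0.02, 0.0]
contact_force: [0.6, -0.1, -1.8]
gripper_width: 0.478
grasp_force: 41.6
top z tool -41.2 world 0.1486 stern x 61.9 slope 0.0030
 sides y -22.2 19.3 slopes -0.028 0.010
 sides y -22.1 19.3 slopes 0.017 -0.016
tcp [ 0.6653 -0.1288  0.1067] sd [0.0003 0.0001 0.0003] yaw -0.0401 t 25.0833
shift cm [-21.82 -19.62   0.24] spin 0.065
```

```bash
python3 -m jog '[[-3,-2.7,0,0.065],[-6,-5.4,0,0.065],[-9,-8.1,0,0.065],[-12,-10.8,0,0.065],[-15,-13.5,0,0.065],[-18,-16,0,0.065],[-20.5,-18.5,0,0.065],[-21.7,-19.5,0,0.065],[-21.7,-19.5,0,0.065],[-21.7,-19.5,0,0.065],[-21.7,-19.5,0,0.065]]'
python3 - <<'E'
from h import *
go((.4562,.0745,.037,-.1056))
E
```

```text
t: 26.0
eef_pos: [0.4584, 0.074, 0.1086]
tool_rot: [0.0, 0.999, -0.053, 0.0]
contact_force: [0.5, -0.5, -0.1]
gripper_width: 0.482
grasp_force: 41.6
tcp [0.4583 0.0737 0.1084] sd [0.0002 0.0001 0.0001] yaw -0.1070 t 26.3
shift cm [-0.22 -0.06  7.14] spin -0.001
```

```bash
python3 -m jog '[[-0.2,-0.06,2,0],[-0.2,-0.06,4,0],[-0.2,-0.06,6,0],[-0.2,-0.06,6.8,0],[-0.2,-0.06,7.1,0],[-0.2,-0.06,7.1,0],[-0.2,-0.06,7.1,0]]'
python3 - <<'E'
from h import *
go((.4562,.0745,.031,-.1056))
E
```

```text
t: 26.88
eef_pos: [0.4562, 0.0754, 0.0381]
tool_rot: [-0.0, 0.999, -0.053, 0.0]
contact_force: [0.6, -0.4, 0.3]
gripper_width: 0.483
grasp_force: 41.6
tcp [0.4563 0.0756 0.0383] sd [0.0002 0.     0.0001] yaw -0.1053 t 27.1833
shift cm [-0.    0.11  0.73] spin 0.000
```

```bash
python3 -m jog '[[0,0.1,0.3,0],[0,0.1,0.5,0],[0,0.1,0.7,0],[0,0.1,0.7,0],[0,0.1,0.7,0]]'
python3 - <<'E'
from h import *
go((.4562,.0745,.031,-.1056)); print(bot.get_obs()['contact_force'])
E
```

```text
t: 27.6
eef_pos: [0.4556, 0.0743, 0.0324]
tool_rot: [0.0, 0.999, -0.053, 0.0]
contact_force: [-9.4, -2.5, 31.5]
gripper_width: 0.48
grasp_force: 45.3
tcp [0.4556 0.0743 0.0324] sd [0. 0. 0.] yaw -0.1055 t 27.9
shift cm [ 0.06 -0.03  0.14] spin 0.000
[-7.28110458 -1.45469534 30.17822054]
```

```bash
python3 -m jog '[[0.04,0,-0.08,0],[0.04,0,-0.12,0],[0.04,0,-0.12,0]]' && python3 -m jog '[[0,0,0,0],[0,0,0,0],[0,0,0,0],[0,0,-0.2,0]]' -0.25 && python3 -m jog '[[0,0,-2,0],[0,0,-6,0],[0,0,-10,0],[0,0,-14,0],[0,0,-18,0],[0,0,-18.5,0],[0,0,-18.5,0],[0,0,-18.5,0]]'
python3 - <<'E'
from h import *
c=shot('wrist');save(c,'w11');X=cloud(c)
for k,z in(('walnut',.032),('yellow',.052),('blue',.072)):
  for b in blobs(c,k,400):
    if abs(b.mean(0)[0]-256)<60:print(k,b.mean(0).round(),fit(ray(c,b,z)))
b=[b for b in blobs(c,'blue',400)]
m=mask(c,'blue');m=cv2.erode(m,np.ones((7,7)))>0; m[:,:200]=0;m[:,320:]=0;m[:80]=0;print('blue z',np.median(X[m][:,2]))
print(fit(ray(c,board(c,.012,60,(190,60,330,290))[0],.012)))
go((.665,.1331,.22,.56))
E
```

```text
t: 28.15
eef_pos: [0.4556, 0.0743, 0.0325]
tool_rot: [0.0, 0.999, -0.053, -0.0]
contact_force: [-5.0, -2.1, 15.5]
gripper_width: 0.481
grasp_force: 43.4
t: 28.48
eef_pos: [0.4556, 0.0743, 0.0333]
tool_rot: [0.0, 0.999, -0.053, -0.0]
contact_force: [0.1, 0.3, 0.3]
gripper_width: 0.629
grasp_force: 0.0
t: 29.15
eef_pos: [0.4556, 0.0743, 0.2183]
tool_rot: [0.0, 0.999, -0.053, 0.0]
contact_force: [0.5, -0.3, 0.2]
gripper_width: 0.624
grasp_force: 0.0
yellow [256. 157.] (array([0.4577392 , 0.07593029]), np.float64(3.026096550277182), 141.10243225097656, 51.90553665161133)
blue [258. 168.] (array([0.45410565, 0.0758316 ]), np.float64(3.0299076669551397), 122.07839965820312, 38.917423248291016)
blue z 0.07240363507676278
(array([0.45496909, 0.07593428]), np.float64(3.037330030071246), 247.84091186523438, 90.58110046386719)
tcp [0.4549 0.0741 0.2172] sd [0.0003 0.0001 0.0003] yaw -0.1051 t 29.5
shift cm [20.27 -8.07 -0.35] spin -0.665
```

Blue is placed at about (0.4541, 0.0758) with its top at z 0.072, which is good. Now red.

```bash
python3 -m jog '[[20.3,-8,0,-0.665],[20.3,-8,0,-0.665],[20.3,-8,0,-0.665],[20.3,-8,0,-0.665],[20.3,-8,0,-0.665],[20.3,-8,0,-0.665],[20.3,-8,0,-0.665],[20.3,-8,0,-0.665],[20.3,-8,0,-0.665],[20.3,-8,0,-0.665]]' 0
python3 - <<'E'
from h import *
c=look('red',0,.02,'w12')
go((.6757,.1315,-.017,.567))
E
```

```text
t: 30.33
eef_pos: [0.6651, 0.1322, 0.2189]
tool_rot: [0.0, 0.961, 0.276, -0.0]
contact_force: [-0.9, -0.0, -0.6]
gripper_width: 0.495
grasp_force: 0.0
[263. 153.] z 0.0203 blob [0.6761 0.1339] yaw -2.588 L 99 W 27 | top [0.6761 0.1339] yaw -2.588 L 99 W 27
tcp [0.6657 0.1325 0.2192] sd [0.0002 0.0001 0.0001] yaw 0.5595 t 30.6833
shift cm [ 0.78  0.6  23.62] spin -0.008
```

```bash
python3 -m jog '[[0.95,0.6,4,0.006],[0.95,0.6,8,0.006],[0.95,0.6,12,0.006],[0.95,0.6,16,0.006],[0.95,0.6,19,0.006],[0.95,0.6,21,0.006],[0.95,0.6,22,0.006],[0.95,0.6,22.8,0.006],[0.95,0.6,23,0.006],[0.95,0.6,23,0.006],[0.95,0.6,23,0.006]]' && python3 -m jog '[[0,0,0,0],[0,0,0,0],[0,0,0,0],[0,0,0,0],[0,0,0,0]]' 1 35 && python3 -m jog '[[0,0,-1,0],[0,0,-3,0],[0,0,-6,0],[0,0,-9,0],[0,0,-12,0],[0,0,-14,0],[0,0,-14,0],[0,0,-14,0]]'
python3 - <<'E'
from h import *
held(15,'red')
go((.4560,.0745,.13,-.1056))
E
```

```text
t: 31.6
eef_pos: [0.6787, 0.1328, -0.0096]
tool_rot: [0.0, 0.962, 0.273, 0.001]
contact_force: [0.4, 0.4, 1.7]
gripper_width: 0.504
grasp_force: 0.0
t: 32.02
eef_pos: [0.6788, 0.1329, -0.0094]
tool_rot: [0.0, 0.962, 0.273, 0.001]
contact_force: [0.2, 0.7, 6.1]
gripper_width: 0.337
grasp_force: 35.0
t: 32.68
eef_pos: [0.6783, 0.1328, 0.1309]
tool_rot: [0.0, 0.962, 0.273, 0.002]
contact_force: [-0.8, 0.3, -0.7]
gripper_width: 0.336
grasp_force: 34.7
top z tool -31.6 world 0.1607 stern x 51.2 slope -0.0179
 sides y -16.1 13.2 slopes 0.028 0.011
 sides y -16.0 13.1 slopes 0.097 -0.089
tcp [0.6764 0.1323 0.1274] sd [0.0002 0.0001 0.0003] yaw 0.5539 t 33.0333
shift cm [-21.79  -6.68  -0.21] spin 0.659
```

```bash
python3 -m jog '[[-3.5,-1.1,0,0.11],[-7,-2.2,0,0.22],[-10.5,-3.3,0,0.33],[-14,-4.4,0,0.44],[-17.5,-5.5,0,0.55],[-20.5,-6.3,0,0.659],[-21.8,-6.7,0,0.659],[-21.8,-6.7,0,0.659],[-21.8,-6.7,0,0.659],[-21.8,-6.7,0,0.659],[-21.8,-6.7,0,0.659]]'
python3 - <<'E'
from h import *
go((.4562,.0745,.067,-.1056))
E
```

```text
t: 33.95
eef_pos: [0.4582, 0.0755, 0.1288]
tool_rot: [-0.0, 0.999, -0.052, 0.001]
contact_force: [0.0, -0.0, -0.9]
gripper_width: 0.334
grasp_force: 34.7
tcp [0.4575 0.0751 0.1286] sd [0.0003 0.0001 0.0001] yaw -0.1051 t 34.25
shift cm [-0.12  0.08  6.16] spin 0.001
```

```bash
python3 -m jog '[[-0.1,0.08,2,0],[-0.1,0.08,4,0],[-0.1,0.08,5.5,0],[-0.1,0.08,6,0],[-0.1,0.08,6.1,0],[-0.1,0.08,6.1,0],[-0.1,0.08,6.1,0]]'
python3 - <<'E'
from h import *
go((.4562,.0745,.0605,-.1056))
E
```

```text
t: 34.83
eef_pos: [0.4564, 0.0744, 0.0685]
tool_rot: [-0.0, 0.999, -0.053, 0.001]
contact_force: [0.5, 0.1, -0.8]
gripper_width: 0.336
grasp_force: 34.7
tcp [0.4563 0.0744 0.0684] sd [0.0002 0.0001 0.0002] yaw -0.1053 t 35.1333
shift cm [-0.01 -0.01  0.79] spin 0.000
```

```bash
python3 -m jog '[[0,0,0.3,0],[0,0,0.5,0],[0,0,0.65,0],[0,0,0.65,0],[0,0,0.65,0]]'
python3 - <<'E'
from h import *
go((.4562,.0745,.0605,-.1056)); print(bot.get_obs()['contact_force'])
E
```

```text
t: 35.55
eef_pos: [0.4557, 0.0743, 0.0624]
tool_rot: [-0.0, 0.999, -0.053, -0.0]
contact_force: [-6.4, -1.4, 19.3]
gripper_width: 0.336
grasp_force: 36.7
tcp [0.4558 0.0743 0.0624] sd [0. 0. 0.] yaw -0.1054 t 35.85
shift cm [ 0.04 -0.03  0.19] spin 0.000
[-5.73509407 -1.28781791 18.51084532]
```

Red is seated on blue. I'll relieve the load, let go, lift, and move back for a clear look with the wrist and top cameras.

```bash
python3 -m jog '[[0.03,0,-0.06,0],[0.03,0,-0.08,0],[0.03,0,-0.08,0]]' && python3 -m jog '[[0,0,0,0],[0,0,0,0],[0,0,0,0],[0,0,-0.2,0]]' 0 && python3 -m jog '[[0,0,-2,0],[0,0,-6,0],[0,0,-10,0],[0,0,-14,0],[0,0,-16,0],[0,0,-16,0],[0,0,-16,0]]'
python3 - <<'E'
from h import *
c=shot('wrist');X=cloud(c)
for k,z in(('yellow',.052),('blue',.072),('red',.092)):
  for b in blobs(c,k,300):
    if abs(b.mean(0)[0]-256)<60:print(k,b.mean(0).round(),fit(ray(c,b,z)))
m=cv2.erode(mask(c,'red'),np.ones((5,5)))>0; m[:,:200]=0;m[:,320:]=0;print('red z',np.median(X[m][:,2]))
g=(c['pixels'][60:270,180:330]);s=shot('side')['pixels'][130:270,150:310]
cv2.imwrite('pics/fin.png',np.hstack([cv2.resize(g[...,::-1],(357,500)),cv2.resize(s[...,::-1],(440,500))]))
o=bot.get_obs();print(o['eef_pos'],o['t'],o['contact_force'])
E
```

```text
t: 36.1
eef_pos: [0.4557, 0.0743, 0.0624]
tool_rot: [-0.0, 0.999, -0.053, -0.0]
contact_force: [-2.9, -0.2, 9.2]
gripper_width: 0.332
grasp_force: 35.7
t: 36.43
eef_pos: [0.4556, 0.0741, 0.0636]
tool_rot: [0.0, 0.999, -0.053, -0.0]
contact_force: [0.6, 0.0, -0.1]
gripper_width: 0.5
grasp_force: 0.0
t: 37.02
eef_pos: [0.4566, 0.0744, 0.2251]
tool_rot: [-0.0, 0.999, -0.053, 0.001]
contact_force: [0.6, 1.1, -0.3]
gripper_width: 0.502
grasp_force: 0.0
yellow [258. 162.] (array([0.45588583, 0.07577281]), np.float64(3.0160130234418148), 145.31809997558594, 51.706295013427734)
blue [262. 144.] (array([0.48007211, 0.0731161 ]), np.float64(3.05316025906484), 68.31478118896484, 37.309532165527344)
red [258. 176.] (array([0.45231406, 0.07570708]), np.float64(3.0245845405682896), 102.02700805664062, 27.96902847290039)
red z 0.09236122364103022
[0.4550891  0.07393054 0.22285921] 37.1167 [-0.74701465  0.2176335  -0.17736801]
```

View pics/fin.png

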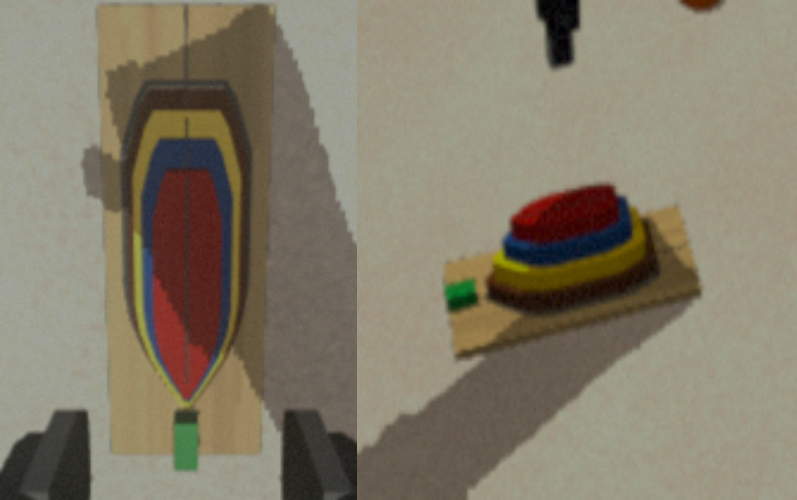

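The stack is complete and flat: walnut, yellow, blue and red from the bottom up. All bows point at the green block at (185,440), the centre lines coincide, and the gripper is clear. Handing in.

```bash
python3 -c "from station import bot; print(bot.hand_in())"
```

```text
the job is handed in; nothing more can be done
None
```

The four lifts are stacked flat on the outline, walnut, yellow, blue, then red, centred to within about 3 mm by camera with every bow towards the green block; the job was handed in at about 37 s, and the mug, tin and jar were not touched.

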